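Load two specimen mounts into a spring magazine

TASK

Load both round specimen mounts into the spring-loaded magazine on the post stand, one at a time and face up as they stand now: push each one straight down between the two cheeks, against the spring, until the two catches snap out over its rim and hold it, then let go. The second goes in on top of the first. Feel your way: the catches snap with a modest push, and when the magazine is full the follower comes to a hard stop soon after the snap, so never load the magazine with more than about 25 N, and leave the loupe, the ring gauge and the gauge block where they are.

Things in the scene. Friction and masses are not known exactly. Their poses are not given: they have to be found in the camera images.
- mount_a: specimen mount: plain resin puck, 30 mm diameter, 22 mm high, about 30 g, loose on the worktop. Origin: centre of its underside; z up to the polished face. Grip it round the rim
- mount_b: second specimen mount of the same size (30 mm diameter, 22 mm high). Origin: centre of its underside; z up
- stand: fixed post stand of the magazine: grey base plate 100 mm (its x) x 150 mm (its y), top 12 mm above the worktop. Origin: centre of the base's underside, z up. On it, a steel post carries the magazine head: two upright curved cheeks with a white spring follower disc between them, empty at first. The head is open over its whole height on the stand's +x and -x sides
- mag_axis (a point): point on the magazine's axis at the top of the base plate, 12 mm above the worktop; axes as the stand's. Cheeks lie at its +y and -y sides and reach only 12 mm to either side in x (bore 33 mm): a mount held with the fingers on its +x and -x sides goes in with the fingers outside the cheeks
- post_foot (a point): foot of the 16 mm post (top 142 mm above the worktop), 70 mm from mag_axis along y. THE HEAD'S HEIGHT IS NOT REPORTED: it is clamped anew anywhere on the post, so that the undersides of the catches lie 85 to 135 mm above the worktop; find it by touch or camera. The cheeks' flared mouth ends 21 mm above the catches' undersides, the clamp and arm lie 30 mm below
- under_cheek_l (a point): point on the base under the +y cheek. Each cheek has one sprung steel catch, 8 mm wide, reaching 3 mm over a mount's rim, with sloping top and flat underside: a mount pushed down spreads both and they snap back over it. It first touches the slopes with its underside 7 mm above the catches' undersides; it is caught once its top is below them, 29 mm farther down
- under_cheek_r (a point): point on the base under the -y cheek. Pushing takes 2.5 to 5 N for the spring follower, growing slowly, plus 4 to 12 N over the first 7 mm, while the catches are wedged apart; after that they only rub until they snap. Follower: starts 1 mm below the catches, travel 46.5 mm; under two mounts it stops hard 3 mm after the second is caught. Over 25 N between a mount and the magazine is damage
- loupe: bystander: black eyepiece loupe, 39 mm diameter, 41 mm high, standing on the worktop; origin at the centre of its underside
- ring_gauge: bystander: steel ring, 62 mm diameter, 16 mm high, lying on the worktop; origin at the centre of its underside
- gauge_block: bystander: steel block 60 x 34 x 24 mm on the worktop; origin at the centre of its underside
Things that resemble listed ones, but are neither listed nor needed, are in the scene too. Several things look just like the mount_a: the one meant starts farthest to the robot's right. Of the things that look like the mount_b, take the one that is nearest to the robot's base at the start.

How it is judged:
On the way, in this order (a step that is already met when the one before it is completed fails the run):
1. one mount, either of them, is caught under the catches and let go while the other is still outside ((((horizontal distance between mount_a and mag_axis below 0.004 m and angle between mount_a's own z axis and vertical below 0.1 rad) and z of mount_a in the frame of mag_axis between 0.046 and 0.105 m and linear speed of mount_a below 0.01 m/s and contact force between mount_a and the fingers below 0.3 N and horizontal distance between mount_b and mag_axis above 0.03 m) or ((horizontal distance between mount_b and mag_axis below 0.004 m and angle between mount_b's own z axis and vertical below 0.1 rad) and z of mount_b in the frame of mag_axis between 0.046 and 0.105 m and linear speed of mount_b below 0.01 m/s and contact force between mount_b and the fingers below 0.3 N and horizontal distance between mount_a and mag_axis above 0.03 m))), for 0.2 s.
2. the other mount is caught on top of it and let go (horizontal distance between each of mount_a, mount_b and mag_axis below 0.004 m and angle between each of mount_a, mount_b's own z axis and vertical below 0.1 rad and linear speed of each of mount_a, mount_b below 0.01 m/s and contact force between each of mount_a, mount_b and the fingers below 0.3 N and distance between mount_a and mount_b between 0.02 and 0.024 m and ((z of mount_b in the frame of mag_axis between 0.046 and 0.105 m and z of mount_a in the frame of mag_axis between 0.023 and 0.083 m) or (z of mount_a in the frame of mag_axis between 0.046 and 0.105 m and z of mount_b in the frame of mag_axis between 0.023 and 0.083 m))), for 0.2 s.
At the end, for the whole second after the job is handed in: Both mounts are in the magazine, stacked (20 to 24 mm between their origins), within 4 mm of its axis, face up within 0.10 rad of upright, held down below the catches, at rest (under 10 mm/s) and not touched by the fingers (all of step 2).
It fails at once if a mount is pressed on the magazine with more than 25 N (contact force between any of mount_a, mount_b and stand above 25 N).
It fails at once if the robot or its fingers press on the magazine or its stand with more than 25 N (contact force between any of the arm, the fingers and stand above 25 N).
It fails at once if a bystander (loupe, ring gauge, gauge block) is moved more than 20 mm (distance of any of loupe, ring_gauge, gauge_block from where it was at the start of the episode above 0.02 m).
It also fails if it takes over 61 s, if anything falls off the work surface, if the arm or the gripper's body presses on something with over 40 N, if the wrist force passes 120 N, or if a joint passes its speed limit or range.

ROBOT

A 6-joint arm with a two-finger parallel gripper is mounted at the origin on a cart in front of the work surface, level with it; the furniture and walls round the work are solid. World frame = base frame: x ahead of the robot, y to its left, z up, the work surface at z = 0. Lengths are in m, angles in rad, forces in N, time in s.
With the tool pointing down it reaches from about 0.25 to 0.85 m from the base axis. Payload 12.5 kg.
Tool frame: the origin (TCP) lies between the finger pads; the fingertips stand 22 mm ahead of it and the grasp point (between the pads) lies 3 mm ahead of it; z points along the fingers, y is the line along which they close (so a half turn about z gives the same grasp; the last joint's range is limited). The gripper opens to 93 mm and grips with 3 to 60 N. Pads are 15 mm wide; open, the fingers measure 128 mm over their backs; the gripper's body (75 mm by 188 mm) begins 65 mm behind the grasp point.
Start: joints at [-1.214, 0.351, 1.652, -0, 1.139, -0.085], TCP at [0.235, -0.497, 0.241] pointing down, gripper open.
Joint ranges: [-2.75, 2.75], [-0.79, 2.1], [0.01, 2.65], [-1.57, 4.71], [0.07, 3.14], [-2.87, 2.87]. Speed limits (rad/s): [2.22, 2.22, 2.79, 3.14, 3.14, 3.14].

INTERFACE

Orientations are given as a unit quaternion [x, y, z, w].
In Python, from workcell import get_state, capture, calibration, sign_off gives the robot as it stands. The module is installed in compiled form; this text tells all that it offers.
- The arm moves only by the tool step_arm, never from a script. Its argument "rows" is a list of rows, each a list of 2 entries, a list of its own where there are three numbers: the shift along the tool's x, y, z in units of 40 mm (1.0 is 40 mm), then the turn, a rotation vector about the tool's x, y, z in units of 6 degrees (1.0 is 6 degrees). In form: [[[tx, ty, tz], [rx, ry, rz]], ...]. A call has exactly 8 rows; each row is the pose to reach, as a shift and turn from the pose commanded when the call began, along the tool's axes at that moment; what a row does not reach only later rows make up. A row lasts 1/12 s, in which the tool goes at most 41.7 mm and 7.16 degrees, less where a joint would pass 70% of its speed; a pose out of reach is approached as far as the arm can. A call with a gripper value outside its range is refused whole. "jaw" is the opening, from 0 (shut) to 1 (fully open), set as the call begins (left out, the last holds). The fingers move at their own pace and stop on an object; the grip force is fixed at half the most. Time passes only in rows, so rows that repeat a pose let the fingers close, or fill a call up. It gives the time, the measured TCP pose, the force, the opening and the grip force at its end, in the units of the state.
- get_state(): the state, without advancing time (a new reading comes with each control period).
- capture(name): name is "scene" or "top" or "wrist"; returns (picture, depth): 384x512x3 uint8, red, green, blue; 384x512 float32, m along the optical axis (not along the pixel's ray), 0 where there is no reading.
- calibration(name): a dict with "fovy" (degrees; the focal length in pixels is half the picture's height over the tangent of half this angle, whatever the lens; pixels are square), "cx", "cy" (the principal point, pixels), "position" and "attitude" of the camera in the world. Camera axes: x right, y down, z forward; pixel columns grow to the right and rows downward; lengths in m; the calibration is good to about 2 mm. A picture is of the moment at which its call begins: read the wrist's pose just before it. calibration takes no time and is no camera call; for the wrist camera it gives the pose at the moment of the call.
- sign_off(): hands the job in; it is judged then, once.
The state is a dict: "t": time; "joint_pos": joint angles; "qd": joint speeds; "effort": joint torques, N m; "ee_pos": TCP position; "orientation": TCP orientation; "wrist_force": force on the tool from outside, world axes, zero at the start; "ft_torque": the same for the moment, N m; "finger_gap": finger opening in m; "gripper_force": force on a finger pad.
Only numpy, scipy, OpenCV 4.12 (cv2) and the standard library are available. Lean on these libraries where they do the work, as an engineer would, in place of code of your own. Each camera call takes 0.05 s, during which the arm holds its last target. There are 200 camera calls.

## Working session

There is one attempt and no reset: what is moved stays moved. The work goes in short steps, Python scripts to look and compute and a tool call to move; the robot and the scene stay as the last step left them, time stands still between calls to the robot, and variables do not carry over. Pictures are saved under pics/ and viewed, at most 13 in all, crops included, and the job is handed in when it is done.

Besides the shell and the picture viewer there is one more tool, called after "Emit:" by a JSON object that holds its "method" and its "body". step_arm: Moves the arm, as the interface text tells. Its arguments: {"type":"object","properties":{"rows":{"type":"array","items":{"type":"array"}},"jaw":{"type":"number"}},"required":["rows"]}

```bash
mkdir -p pics
cat > h.py <<'E'
import numpy as np, cv2
from scipy.spatial.transform import Rotation as R
from workcell import get_state, capture, calibration, sign_off
def cal(n):
    c=calibration(n); f=192/np.tan(np.radians(c["fovy"])/2)
    a=np.array(c["attitude"]); M=R.from_quat(a).as_matrix() if a.size==4 else a.reshape(3,3)
    return f,c["cx"],c["cy"],np.array(c["position"]),M
def cloud(n,d,k=None):
    f,cx,cy,p,M=k or cal(n); v,u=np.mgrid[:384,:512]
    P=np.stack([(u-cx)/f*d,(v-cy)/f*d,d],-1)@M.T+p
    P[d==0]=np.nan; return P
def ray(n,u,v,z,k=None):
    f,cx,cy,p,M=k or cal(n); r=M@np.array([(u-cx)/f,(v-cy)/f,1]); return p+r*(z-p[2])/r[2]
E
python3 - <<'E'
from h import *
for n in ("top","scene"):
    print(n,calibration(n)); k=cal(n); im,d=capture(n)
    np.savez(n+".npz",im=im,d=d); cv2.imwrite(f"pics/{n}0.png",cv2.resize(im[...,::-1],(800,600)))
    P=cloud(n,d,k); print((d>0).mean(), np.nanpercentile(P[...,2],[1,25,50,75,99]))
print(get_state())
E
```

```text
top {'fovy': 48.563908271843104, 'cx': 252.31810639346904, 'cy': 194.20367474213452, 'position': array([ 0.45028081, -0.02111844,  0.99761916]), 'attitude': array([ 0.7099853 , -0.70381334,  0.01901219, -0.01435942])}
0.9962412516276041 [-0.75636289 -0.00155888  0.00186367  0.06325067  0.41371159]
scene {'fovy': 54.05962387649491, 'cx': 251.4533577526508, 'cy': 195.3292537022703, 'position': array([0.13918613, 0.37517219, 0.7137728 ]), 'attitude': array([-0.33659909,  0.88467343, -0.29836148,  0.12261486])}
0.9959869384765625 [-0.75552933 -0.00122828  0.06256718  0.25387334  0.55333999]
{'t': 0.1, 'joint_pos': array([-1.21357546e+00,  3.51162111e-01,  1.65232669e+00, -2.53173934e-05,
        1.13910417e+00, -8.46060884e-02]), 'qd': array([ 2.90819438e-03,  2.27985139e-05, -1.94732167e-03,  8.62174898e-04,
       -3.66548305e-04, -2.29008766e-03]), 'effort': array([ 1.39124248e-03, -4.98021054e+01, -2.85704899e+01,  7.00186682e-02,
        2.38864264e-02, -9.90491912e-05]), 'ee_pos': array([ 0.23509411, -0.49692016,  0.24017904]), 'orientation': array([ 9.75696410e-01,  2.19126141e-01, -7.93525012e-05, -4.93957406e-04]), 'wrist_force': array([-0.5510712 , -0.55436541, -0.48763037]), 'ft_torque': array([-0.03510799, -0.02986585,  0.0289695 ]), 'gripper_force': 0.0, 'finger_gap': 0.09326566197844914}
```

View pics/top0.png

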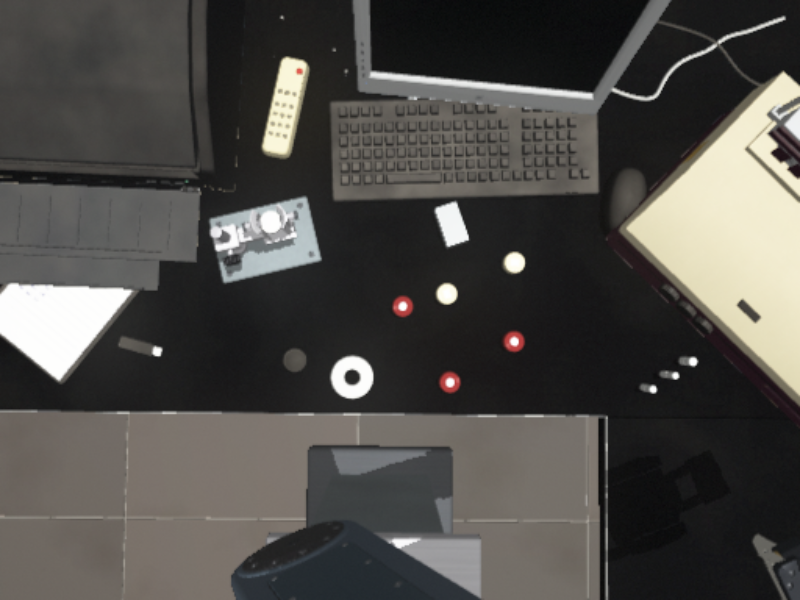

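View pics/scene0.png

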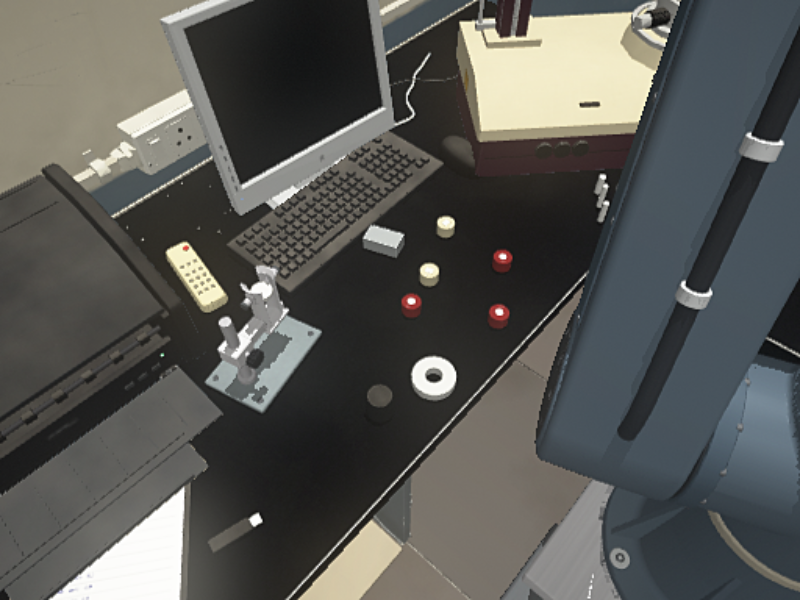

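The top view shows the stand (265,240) with its post at left (225,235) and the head at (270,220), the loupe (295,360), the ring (352,377) and the block (452,223). Candidate pucks are red with a white centre at (402,306), (514,341) and (450,382), and cream at (447,293) and (514,262). I'll measure their sizes next.

Run:
```python
from h import *
for n,pts in (("top",[(402,306),(514,341),(450,382),(447,293),(514,262)]),("scene",[(411,304),(502,260),(499,315),(429,273),(445,226)])):
    z=np.load(n+".npz"); im,d=z["im"],z["d"]; P=cloud(n,d)
    for u,v in pts:
        u*=.64; v*=.64; s=np.s_[int(v)-14:int(v)+15,int(u)-14:int(u)+15]
        Q=P[s]; h=Q[...,2]; zt=np.nanpercentile(h[h>.008],80) ; m=(h>zt-.005)
        c=Q[m]; a,b=c.min(0),c.max(0); print(n,(int(u),int(v)),"top z",zt.round(4),"ctr",((a+b)/2).round(4),"size",(b-a).round(4),im[int(v),int(u)], "r",np.hypot(*((a+b)/2)[:2]).round(3))
z=np.load("top.npz");im,d=z["im"],z["d"]
P=cloud("top",d)
print("stand z's",np.round(P[120:185:4,135:205:5,2]*1000).astype(int))
a=cv2.resize(im[150:260,240:345],(525,550),interpolation=cv2.INTER_CUBIC)
s=np.load("scene.npz")["im"]; b=cv2.resize(s[130:220,250:340],(550,550),interpolation=cv2.INTER_CUBIC)
cv2.imwrite("pics/c1.png",cv2.resize(np.hstack([a,b])[...,::-1],(800,410)))
b=cv2.resize(im[120:185,130:210],(640,520),interpolation=cv2.INTER_CUBIC);cv2.imwrite("pics/c2.png",b[...,::-1])
```

```text
top (257, 195) top z 0.0243 ctr [ 0.4924 -0.0393  0.0236] size [0.0278 0.0298 0.0083] [254 255 255] r 0.494
top (328, 218) top z 0.0239 ctr [ 0.4433 -0.2037  0.023 ] size [0.0276 0.0284 0.0079] [254 255 255] r 0.488
top (288, 244) top z 0.0235 ctr [ 0.3821 -0.1089  0.0231] size [0.0295 0.0297 0.0092] [254 255 255] r 0.397
top (286, 187) top z 0.0237 ctr [ 0.5114 -0.1046  0.0234] size [0.0279 0.0279 0.0084] [254 255 255] r 0.522
top (328, 167) top z 0.0235 ctr [ 0.5585 -0.2033  0.0224] size [0.0283 0.0284 0.0075] [254 255 255] r 0.594
scene (263, 194) top z 0.0208 ctr [ 0.4904 -0.0376  0.0194] size [0.0297 0.0304 0.0071] [255 255 255] r 0.492
scene (321, 166) top z 0.0207 ctr [ 0.4398 -0.2029  0.0193] size [0.0292 0.0328 0.0071] [149  59  56] r 0.484
scene (319, 201) top z 0.0206 ctr [ 0.3795 -0.1086  0.0194] size [0.0283 0.0305 0.0076] [255 255 255] r 0.395
scene (274, 174) top z 0.0205 ctr [ 0.5097 -0.0819  0.0194] size [0.0289 0.0708 0.0068] [233 230 215] r 0.516
scene (284, 144) top z 0.0202 ctr [ 0.5561 -0.2026  0.0192] size [0.0281 0.0285 0.0071] [227 219 179] r 0.592
stand z's 
[... 303 characters left out ...]
1  12  12  11 147 126 127 128 144 136 133  11   2]
 [ 14  13  13  93 139 137 140 129 124 145  93  14  12  13]
 [142 146  95  98  87  84 147 127 128  71  86  12  11  14]
 [  1 141 113  97  89  88  90  77  69  73  75  12  12  10]
 [  2  96  94  95  70  13  14  68  16  13  11  17  14  13]
 [  1  95  87  74  21  13  16  12  14   9  13  11  13  13]
 [  1  14  91  89  12  13  13  14  10  14  14  13  11  16]
 [  1  12  93  92  14  13  12   9  13  15  15  14  11  12]
 [  4   0  14  13  15  14  12  14  15  12  -3   2   0   2]
 [  5   3  14  12  14  10  12   2   3   4   2   3   4   0]
 [  1   1  10   2   5   0   1  -1   2   0   1   3   2   1]
 [ -2   3   0  -1   3   2   2   1  -1   2  -2   2   2  -1]]
```

View pics/c1.png

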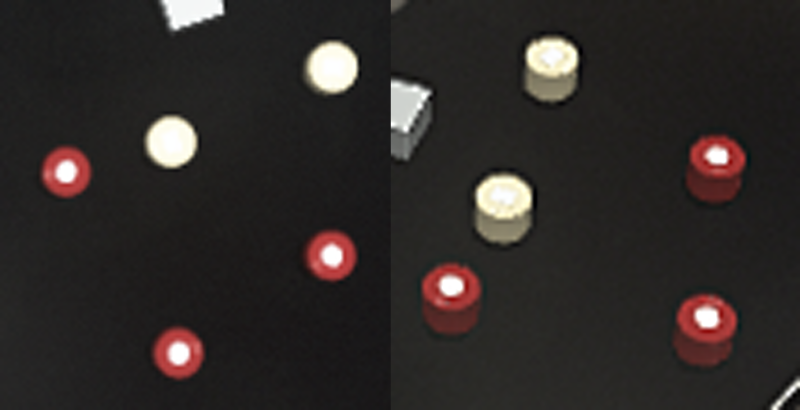

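View pics/c2.png

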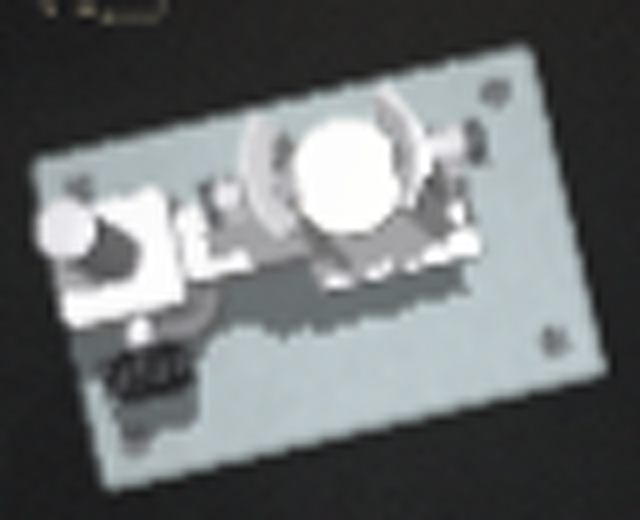

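White spots look like specular glare. Red and cream both have pucks of the right size, so I want a closer wrist view, plus the stand's pose from the plate outline.

```bash
cat >> h.py <<'E'
def mv(xyz,yaw=None):
    "shift units and turn units about tool z; yaw = world angle of tool y (mod pi)"
    s=get_state(); M=R.from_quat(s["orientation"]).as_matrix()
    sh=M.T@(np.array(xyz)-s["ee_pos"])/.04
    t=None
    if yaw is not None:
        cur=np.arctan2(M[1,1],M[0,1]); e=(yaw-cur+np.pi/2)%np.pi-np.pi/2; t=-np.degrees(e)/6
    print("shift",sh.round(3),"turnz",t, "j6",s["joint_pos"][5].round(2),"t",s["t"]); return sh,t
E
python3 - <<'E'
from h import *
k=cal("top"); z=np.load("top.npz"); im,d=z["im"],z["d"]; P=cloud("top",d,k)
roi=np.zeros(d.shape,bool); roi[115:190,125:215]=1
m=(roi&(P[...,2]>.007)&(P[...,2]<.2)).astype(np.uint8)
# base only: plate colour blobs -> hull
c=max(cv2.findContours(m,cv2.RETR_EXTERNAL,cv2.CHAIN_APPROX_NONE)[0],key=cv2.contourArea)
(bx,by),sz,a=cv2.minAreaRect(c); box=cv2.boxPoints(((bx,by),sz,a))
W=np.array([ray("top",u,v,.012,k) for u,v in box])[:,:2]; print(box.round(1),W.round(4),W.mean(0)); print(np.linalg.norm(np.diff(W,axis=0),axis=1))
Q=P[roi]
for lo,hi in ((.12,.133),(.14,.155)):
    s=Q[(Q[:,2]>lo)&(Q[:,2]<hi)]; print(lo,len(s),s.mean(0),np.median(s[:,2]))
# white follower disc
w=(im.min(-1)>235)&roi&(P[...,2]>.115)&(P[...,2]<.135); print("follower",w.sum(),P[w].mean(0),np.ptp(P[w],axis=0)); v,u=np.nonzero(w); print(u.mean(),v.mean(),ray("top",u.mean(),v.mean(),.125,k))
c=calibration("wrist"); s=get_state(); M=R.from_quat(s["orientation"]).as_matrix()
f,cx,cy,p,MM=cal("wrist"); print("wrist cam in tool",M.T@(p-s["ee_pos"]),"\n",M.T@MM,c["fovy"])
mv([.40,-.15,.24]); mv([.42,-.17,.30])
E
```

```text
[[132.5 140.2]
 [196.1 125.2]
 [205.8 166.8]
 [142.2 181.8]] [[0.6203 0.2527]
 [0.6569 0.1053]
 [0.5596 0.0812]
 [0.5235 0.228 ]] [0.59006458 0.16678498]
[0.15187723 0.10019904 0.15120097]
0.12 185 [0.59607036 0.14108224 0.12761638] 0.1273295729900652
0.14 162 [0.59261236 0.15851584 0.14553225] 0.14593052967703152
follower 136 [0.59803832 0.13764001 0.12729409] [0.02776195 0.02525626 0.00798409]
172.875 141.71323529411765 [0.59842382 0.13806018 0.125     ]
wrist cam in tool [ 0.06817776 -0.0003369  -0.14470781] 
 [[-1.75078204e-04 -9.69925488e-01 -2.43401967e-01]
 [ 9.99999948e-01 -2.35769380e-04  2.20214060e-04]
 [-2.70977960e-04 -2.43401916e-01  9.69925479e-01]] 71.30895282197349
shift [ 7.435 -6.077  0.011] turnz None j6 -0.08 t 0.1
shift [ 7.674 -5.413 -1.49 ] turnz None j6 -0.08 t 0.1
```

Emit:
{"method": "step_arm", "body": {"rows": [[[0.8,-0.65,0],[0,0,0]],[[1.6,-1.3,0],[0,0,0]],[[2.4,-1.95,0],[0,0,0]],[[3.2,-2.6,0],[0,0,0]],[[4.0,-3.25,0],[0,0,0]],[[4.8,-3.9,0],[0,0,0]],[[5.6,-4.55,0],[0,0,0]],[[6.3,-5.1,0],[0,0,0]]]}}

```text
t: 0.77
ee_pos: [0.3761, -0.2027, 0.2406]
orientation: [0.976, 0.219, -0.0, -0.0]
wrist_force: [0.7, 0.0, 0.1]
finger_gap: 0.093
gripper_force: 0.0
```

Run:
```python
from h import *
k=cal("wrist"); im,d=capture("wrist"); np.savez("w1.npz",im=im,d=d); s=get_state(); print(s["ee_pos"],s["wrist_force"])
cv2.imwrite("pics/w1.png",cv2.resize(im[...,::-1],(800,600)))
hsv=cv2.cvtColor(im,cv2.COLOR_RGB2HSV); P=cloud("wrist",d,k)
m=((P[...,2]>.008)&(P[...,2]<.06)).astype(np.uint8)
n,l,st,_=cv2.connectedComponentsWithStats(m)
for i in range(1,n):
    if st[i,4]<150: continue
    q=P[l==i]; zt=np.percentile(q[:,2],80); t=q[q[:,2]>zt-.004]; 
    print(st[i],"z",zt.round(4),"ctr",((t.min(0)+t.max(0))/2)[:2].round(4),"size",np.ptp(t,axis=0)[:2].round(4),np.median(im[l==i],axis=0))
```

```text
[ 0.37776622 -0.19888282  0.24057472] [0.22267815 1.94008708 0.01782719]
[ 426    0   86  228 6386] z 0.0421 ctr [ 0.5525 -0.4231] size [0.2318 0.1637] [76. 52. 64.]
[   8   16   51   41 1448] z 0.0404 ctr [0.4129 0.1152] size [0.0327 0.035 ] [87.  84.5 81. ]
[163  17  28  31 627] z 0.0235 ctr [ 0.4924 -0.0394] size [0.0298 0.0305] [247. 101. 100.]
[218  27  25  30 572] z 0.0235 ctr [ 0.5112 -0.1043] size [0.0295 0.0296] [247. 247. 247.]
[306  27  27  30 599] z 0.0234 ctr [ 0.5586 -0.2036] size [0.0304 0.0292] [247. 247. 247.]
[  71   61   51   51 1806] z 0.0174 ctr [0.3876 0.0333] size [0.0615 0.062 ] [247. 247. 247.]
[266 116  23  24 417] z 0.0235 ctr [ 0.4425 -0.2032] size [0.0294 0.0298] [247. 114. 113.]
[183 128  25  23 441] z 0.0235 ctr [ 0.3816 -0.1093] size [0.0295 0.0297] [191.  72.  71.]
[418 216  21  12 151] z 0.0362 ctr [ 0.4163 -0.4592] size [0.01  0.012] [224. 223. 220.]
```

View pics/w1.png

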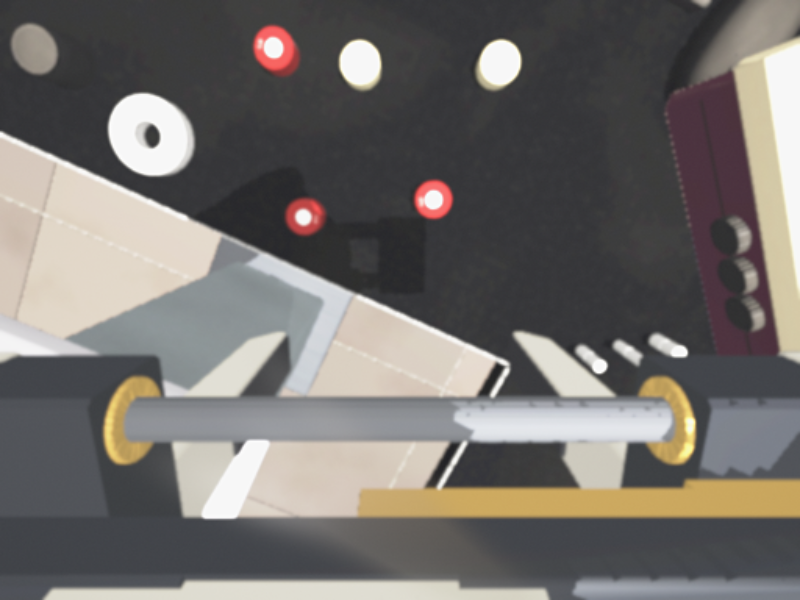

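All five pucks have the same size (29.5–30 mm wide, top at about 22 mm). In this wrist view they are red at (275,48), (433,199) and (305,216), and cream at (360,64) and (499,63). I'll check from the pixel values whether cream pucks are plain or have a disc like the red ones.

```bash
python3 - <<'E'
from h import *
for n,pts in (("scene",[(274,172),(284,142),(263,193),(321,164)]),("w1",[(230,41),(319,40),(277,127)])):
    im=np.load(n+".npz")["im"]
    for u,v in pts:
        print(n,u,v)
        for c in (1,2): print("GB"[c-1],im[v-7:v+10:2,u-12:u+13:2,c].tolist())
E
python3 - <<'E'
import sys; sys.path.insert(0,".")
from h import *
a=np.load("scene.npz")["im"][134:190,255:335]
b=(255*(a/255.)**3).astype(np.uint8)
w=np.load("w1.npz")["im"][10:150,160:350]; w=(255*(w/255.)**4).astype(np.uint8)
cv2.imwrite("pics/g.png",np.vstack([cv2.resize(b,(640,300),interpolation=cv2.INTER_CUBIC),cv2.resize(w,(640,300),interpolation=cv2.INTER_CUBIC)])[...,::-1])
E
```

```text
scene 274 172
G [[36, 38, 37, 38, 37, 39, 38, 37, 37, 37, 37, 37, 35], [38, 38, 38, 38, 35, 23, 35, 18, 32, 37, 35, 36, 35], [38, 38, 40, 32, 89, 255, 255, 255, 132, 23, 37, 36, 35], [38, 40, 39, 48, 255, 241, 244, 240, 247, 155, 33, 38, 36], [39, 39, 37, 75, 245, 250, 251, 253, 239, 255, 33, 37, 38], [39, 41, 37, 47, 252, 245, 239, 219, 245, 180, 35, 36, 35], [40, 40, 40, 65, 112, 160, 240, 231, 162, 90, 36, 37, 38], [39, 41, 39, 61, 125, 127, 128, 127, 127, 94, 36, 38, 36], [40, 40, 41, 27, 126, 135, 135, 134, 126, 32, 39, 39, 36]]
B [[34, 36, 34, 36, 35, 36, 36, 34, 34, 35, 34, 33, 32], [36, 35, 35, 36, 34, 25, 32, 21, 32, 34, 33, 35, 34], [36, 35, 36, 31, 72, 217, 222, 226, 106, 24, 33, 32, 32], [34, 38, 35, 42, 220, 213, 227, 212, 211, 126, 31, 35, 33], [37, 36, 35, 62, 209, 247, 251, 255, 203, 215, 33, 34, 35], [36, 37, 35, 41, 212, 218, 205, 176, 208, 147, 33, 34, 34], [37, 38, 36, 55, 91, 127, 196, 185, 130, 74, 34, 35, 34], [37, 38, 38, 52, 102, 103, 104, 104, 104, 80, 33, 36, 34], [37, 37, 38, 26, 103, 109, 110, 110, 102, 30, 37, 36, 33]]
scene 284 142
G [[37, 36, 33, 35, 3
[... 5911 characters left out ...]
88, 55], [52, 66, 101, 110, 110, 124, 135, 120, 110, 112, 99, 67, 56], [59, 57, 76, 99, 109, 112, 111, 112, 110, 99, 73, 55, 57]]
B [[52, 59, 93, 111, 112, 112, 116, 112, 113, 113, 100, 69, 60], [49, 81, 110, 112, 132, 238, 254, 244, 140, 113, 112, 87, 60], [58, 97, 113, 119, 254, 248, 248, 248, 254, 124, 112, 100, 64], [64, 123, 179, 182, 249, 247, 247, 247, 249, 176, 112, 105, 70], [66, 134, 224, 213, 248, 247, 247, 247, 249, 184, 109, 105, 68], [59, 119, 209, 173, 251, 248, 247, 248, 252, 137, 109, 100, 63], [51, 94, 140, 117, 194, 253, 251, 254, 186, 109, 110, 88, 58], [52, 66, 100, 108, 107, 121, 133, 117, 107, 110, 99, 69, 59], [58, 58, 76, 98, 106, 108, 108, 108, 107, 98, 74, 58, 59]]
```

View pics/g.png

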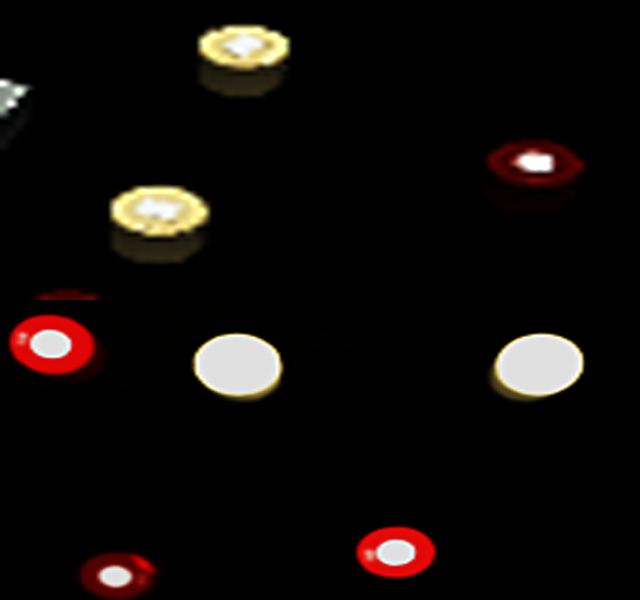

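Candidates (800×600 top picture): red (402,306), (514,341), (450,382); cream (447,293), (514,262). All have the same shape and the same specimen disc, and differ only in colour. The look with "several" copies is red, so mount_a is the rightmost red, (514,341), y = -0.203. mount_b is "second", "of the same size", so it belongs to the other colour; the nearest cream is (447,293), r = 0.52. The crops c1 and g confirm both.

Next I go above mount_a and turn towards the stand's yaw.

Run:
```python
from h import *
mv([.4425,-.2032,.13],np.radians(13.9))
```

```text
shift [1.412 0.797 2.765] turnz -13.07631991059912 j6 0.53 t 0.8167
```

Emit:
{"method": "step_arm", "body": {"rows": [[[0.2,0.1,0.3],[0,0,-1.1]],[[0.4,0.2,0.6],[0,0,-2.2]],[[0.6,0.3,0.9],[0,0,-3.3]],[[0.8,0.4,1.2],[0,0,-4.4]],[[1.0,0.5,1.5],[0,0,-5.5]],[[1.2,0.6,1.9],[0,0,-6.6]],[[1.3,0.7,2.2],[0,0,-7.7]],[[1.41,0.8,2.2],[0,0,-8.8]]]}}

```text
t: 1.48
ee_pos: [0.4397, -0.2093, 0.1502]
orientation: [0.775, 0.632, -0.001, -0.002]
wrist_force: [0.6, -0.7, -0.2]
finger_gap: 0.0934
gripper_force: 0.0
```

Emit:
{"method": "step_arm", "body": {"rows": [[[0,0,0],[0,0,-1.1]],[[0,0,0],[0,0,-2.2]],[[0,0,0],[0,0,-3.3]],[[0,0,0],[0,0,-4.28]],[[0,0,0],[0,0,-4.28]],[[0,0,0],[0,0,-4.28]],[[0,0,0],[0,0,-4.28]],[[0,0,0],[0,0,-4.28]]]}}

```text
t: 2.15
ee_pos: [0.4404, -0.2098, 0.1526]
orientation: [0.618, 0.786, 0.0, -0.0]
wrist_force: [-0.2, 1.0, 0.1]
finger_gap: 0.0927
gripper_force: 0.0
```

```bash
cat >> h.py <<'E'
def look(lo=.008,hi=.06,amin=150):
    k=cal("wrist"); im,d=capture("wrist"); P=cloud("wrist",d,k)
    m=((P[...,2]>lo)&(P[...,2]<hi)).astype(np.uint8); n,l,st,_=cv2.connectedComponentsWithStats(m)
    for i in range(1,n):
        if st[i,4]<amin: continue
        q=P[l==i]; zt=np.percentile(q[:,2],80); t=q[q[:,2]>zt-.003]
        print(st[i],"z",zt.round(4),"ctr",((t.min(0)+t.max(0))/2)[:2].round(4),"size",np.ptp(t,axis=0)[:2].round(4),np.median(im[l==i],axis=0))
    return im,d,P
E
python3 - <<'E'
from h import *
look(); print(get_state()["ee_pos"],get_state()["wrist_force"]); mv([.4425,-.2032,.025],np.radians(13.9))
E
```

```text
[ 333    6   37   41 1116] z 0.0234 ctr [ 0.4926 -0.0393] size [0.0297 0.0306] [247. 108. 106.]
[ 408   43  104  185 9065] z 0.0246 ctr [ 0.6519 -0.1404] size [0.1413 0.1113] [210. 200. 187.]
[205  57  32  35 883] z 0.0234 ctr [ 0.3821 -0.109 ] size [0.03   0.0296] [232. 101. 100.]
[332  86  34  32 876] z 0.0234 ctr [ 0.5115 -0.1039] size [0.0292 0.03  ] [247. 247. 247.]
[244 165  29  30 665] z 0.0233 ctr [ 0.4427 -0.2027] size [0.0297 0.0293] [247. 118. 119.]
[345 190  32  30 725] z 0.0233 ctr [ 0.5589 -0.2035] size [0.0299 0.0295] [247. 247. 247.]
[158 311  16  20 170] z 0.0334 ctr [ 0.3763 -0.3956] size [0.0096 0.0051] [227. 226. 223.]
[ 0.44041757 -0.20984154  0.15262277] [-0.27591163 -0.43258649 -1.83686108]
shift [0.149 0.09  3.191] turnz -0.03575273238530508 j6 -0.78 t 2.2
```

Emit:
{"method": "step_arm", "body": {"rows": [[[0.08,0.04,0.5],[0,0,0]],[[0.16,0.09,1.1],[0,0,0]],[[0.16,0.09,1.7],[0,0,0]],[[0.16,0.09,2.3],[0,0,0]],[[0.16,0.09,2.8],[0,0,0]],[[0.16,0.09,3.1],[0,0,0]],[[0.16,0.09,3.17],[0,0,0]],[[0.16,0.09,3.17],[0,0,0]]]}}

```text
t: 2.87
ee_pos: [0.4421, -0.2026, 0.0253]
orientation: [0.617, 0.787, -0.0, -0.001]
wrist_force: [0.7, 0.4, -0.5]
finger_gap: 0.093
gripper_force: 0.0
```

Emit:
{"method": "step_arm", "body": {"rows": [[[0,0,0],[0,0,0]],[[0,0,0],[0,0,0]],[[0,0,0],[0,0,0]],[[0,0,0],[0,0,0]],[[0,0,0],[0,0,0]],[[0,0,0],[0,0,0]],[[0,0,0],[0,0,0]],[[0,0,0],[0,0,0]]], "jaw": 0}}

```text
t: 3.53
ee_pos: [0.4424, -0.2028, 0.0259]
orientation: [0.617, 0.787, -0.0, 0.0]
wrist_force: [-0.1, -0.1, 0.1]
finger_gap: 0.0442
gripper_force: 0.0
```

Run:
```python
from h import *
s=get_state();print(s["ee_pos"],s["finger_gap"],s["gripper_force"]); mv([.5,-.05,.21]); mv([.598,.138,.21],np.radians(13.9))
```

```text
[ 0.44239909 -0.20276031  0.02589959] 0.04423342738602586 0.0
shift [ 3.365  2.309 -4.603] turnz None j6 -0.77 t 3.5333
shift [ 7.346  5.809 -4.603] turnz -0.017588211897116176 j6 -0.77 t 3.5333
```

Emit:
{"method": "step_arm", "body": {"rows": [[[0,0,0],[0,0,0]],[[0,0,0],[0,0,0]],[[0,0,0],[0,0,0]],[[0,0,0],[0,0,0]],[[0,0,0],[0,0,0]],[[0,0,0],[0,0,0]],[[0,0,0],[0,0,0]],[[0,0,0],[0,0,0]]]}}

```text
t: 4.2
ee_pos: [0.4424, -0.2027, 0.0258]
orientation: [0.617, 0.787, -0.0, -0.0]
wrist_force: [0.1, -0.2, -0.2]
finger_gap: 0.0293
gripper_force: 30.0
```

Emit:
{"method": "step_arm", "body": {"rows": [[[0,0,-0.4],[0,0,0]],[[0,0,-1.0],[0,0,0]],[[0,0,-1.8],[0,0,0]],[[0,0,-2.6],[0,0,0]],[[0.5,0.4,-3.3],[0,0,0]],[[1.0,0.9,-4.0],[0,0,0]],[[1.6,1.5,-4.6],[0,0,0]],[[2.2,2.1,-5.0],[0,0,0]]]}}

```text
t: 4.87
ee_pos: [0.5039, -0.0963, 0.2286]
orientation: [0.617, 0.787, 0.001, 0.001]
wrist_force: [0.9, -0.7, 0.4]
finger_gap: 0.029
gripper_force: 30.0
```

Emit:
{"method": "step_arm", "body": {"rows": [[[0.5,0.6,-0.1],[0,0,0]],[[1.0,1.2,-0.2],[0,0,0]],[[1.6,1.9,-0.2],[0,0,0]],[[2.1,2.6,-0.2],[0,0,0]],[[2.4,3.2,-0.2],[0,0,0]],[[2.6,3.6,-0.2],[0,0,0]],[[2.6,3.7,-0.2],[0,0,0]],[[2.6,3.7,-0.2],[0,0,0]]]}}

```text
t: 5.53
ee_pos: [0.6221, 0.0393, 0.2333]
orientation: [0.617, 0.787, -0.0, -0.0]
wrist_force: [-0.8, 1.4, 0.2]
finger_gap: 0.0295
gripper_force: 30.0
```

Run:
```python
from h import *
s=get_state();print(s["ee_pos"],s["finger_gap"],s["gripper_force"],s["wrist_force"])
im,d,P=look(.06,.2,100); np.savez("w2.npz",im=im,d=d,P=P); cv2.imwrite("pics/w2.png",cv2.resize(im[...,::-1],(800,600)))
```

```text
[0.62211338 0.0393213  0.23325643] 0.02953168162352687 29.999984800815582 [-0.75361996  1.37041764  0.22765303]
[ 217    0   58  125 4095] z 0.1386 ctr [0.598  0.1379] size [0.039  0.0722] [214. 213. 215.]
[  333     0   179    90 10724] z 0.1511 ctr [0.7463 0.2165] size [0.0788 0.0131] [42. 42. 45.]
[387 220  65  34 521] z 0.1254 ctr [0.8194 0.025 ] size [0.0197 0.006 ] [178. 178. 178.]
[ 429  283   54   48 2035] z 0.179 ctr [ 0.8221 -0.0023] size [0.0105 0.0535] [32. 33. 35.]
```

View pics/w2.png

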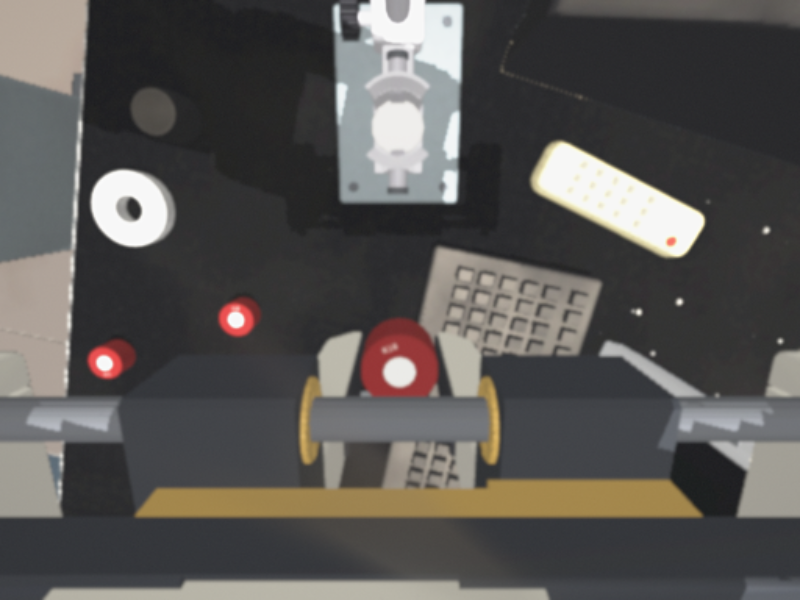

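The red mount is held at (400,365). The magazine head is at (398,125), with cheeks above and below the white follower. Now for the heights and axis.

Run:
```python
from h import *
z=np.load("w2.npz"); P=z["P"]; im=z["im"]; a=np.radians(103.9); ey=np.array([np.cos(a),np.sin(a)]); ex=np.array([np.sin(a),-np.cos(a)])
Q=P[0:130,210:285].reshape(-1,3); Q=Q[~np.isnan(Q[:,0])]
c=np.array([.598,.138]); X=(Q[:,:2]-c)@ex*1000; Y=(Q[:,:2]-c)@ey*1000; Z=Q[:,2]*1000
f=(np.hypot(X,Y)<9); print("follower z",np.percentile(Z[f],[5,50,95]).round(1))
for n,m in (("cheek -y",(Y<-14)&(Y>-30)),("cheek +y",(Y>14)&(Y<30)),("post",(Y>55)&(Y<85))):
    s=m&(Z>100)&(np.abs(X)<20); zt=np.percentile(Z[s],95); t=s&(Z>zt-2.5); print(n,zt.round(1),"X",X[t].min().round(1),X[t].max().round(1),"Y",Y[t].min().round(1),Y[t].max().round(1))
v,u=np.mgrid[:384,:512]; w=(im.min(-1)>205)&(np.abs(P[...,2]-.127)<.006)&(np.hypot(P[...,0]-.598,P[...,1]-.138)<.022)
q=P[w]; xx=(q[:,:2]-c)@ex*1000; yy=(q[:,:2]-c)@ey*1000; print(w.sum(),"foll X",xx.min(),xx.max(),"Y",yy.min(),yy.max())
# plate yaw
m=((P[...,2]>.007)&(P[...,2]<.02)&(u>200)&(u<310)&(v<140)).astype(np.uint8); cc=max(cv2.findContours(m,0,2)[0],key=cv2.contourArea); 
W=P[m>0]; pl=(W[:,:2]-c)@np.stack([ex,ey],1)*1000
for lo in range(-60,60,20):
    s=(pl[:,1]>lo)&(pl[:,1]<lo+20); print(lo,pl[s,0].min().round(1),pl[s,0].max().round(1)) if s.sum()>20 else 0
mv([.598,.138,.2333]);
```

```text
follower z [125.7 126.8 128.2]
cheek -y 149.6 X -15.9 16.0 Y -22.8 -14.1
cheek +y 149.6 X -16.0 15.5 Y 14.2 22.9
post 125.2 X -5.3 4.7 Y 61.6 64.0
868 foll X -14.571119011770627 13.713665154104767 Y -13.949122474240323 13.231171882481423
-60 -49.3 50.1
-40 -50.0 49.8
-20 -49.8 50.0
0 -49.8 50.0
20 -49.7 50.1
40 -49.9 49.8
shift [2.552 0.021 0.003] turnz None j6 -0.25 t 5.5833
```

Emit:
{"method": "step_arm", "body": {"rows": [[[0.6,0,0],[0,0,0]],[[1.2,0,0],[0,0,0]],[[1.8,0.01,0],[0,0,0]],[[2.3,0.01,0],[0,0,0]],[[2.54,0.01,0],[0,0,0]],[[2.54,0.01,0.4],[0,0,0]],[[2.54,0.01,0.8],[0,0,0]],[[2.54,0.01,1.2],[0,0,0]]]}}

```text
t: 6.25
ee_pos: [0.5978, 0.1367, 0.1856]
orientation: [0.617, 0.787, 0.0, 0.0]
wrist_force: [0.3, 0.0, -1.3]
finger_gap: 0.0295
gripper_force: 30.0
```

Run:
```python
from h import *
s=get_state();print(s["ee_pos"],s["wrist_force"]); mv([.5977,.1376,.166],np.radians(13.9))
```

```text
[0.59780597 0.13672962 0.18563983] [ 0.26822306  0.03802915 -1.26168414]
shift [0.022 0.002 0.491] turnz -0.02289981302550216 j6 -0.09 t 6.25
```

Emit:
{"method": "step_arm", "body": {"rows": [[[0,0,0],[0,0,0]],[[0,0,0.1],[0,0,0]],[[0,0,0.2],[0,0,0]],[[0,0,0.3],[0,0,0]],[[0,0,0.4],[0,0,0]],[[0,0,0.5],[0,0,0]],[[0,0,0.5],[0,0,0]],[[0,0,0.5],[0,0,0]]]}}

```text
t: 6.92
ee_pos: [0.598, 0.1378, 0.1657]
orientation: [0.617, 0.787, -0.0, -0.0]
wrist_force: [-0.4, -0.2, 0.1]
finger_gap: 0.0292
gripper_force: 30.0
```

Run:
```python
from h import *
s=get_state();print(s["ee_pos"],s["wrist_force"],s["ft_torque"]); mv([.5977,.1376,.158],np.radians(13.9))
```

```text
[0.59803226 0.13781557 0.16570926] [-0.4481917  -0.20832355  0.10546401] [-0.06222791 -0.08717443 -0.01012144]
shift [-0.003 -0.009  0.193] turnz -0.01677791623731716 j6 -0.09 t 6.9167
```

No contact yet, and the lateral force is near zero. I'll press on in slow steps.

Emit:
{"method": "step_arm", "body": {"rows": [[[0,0,0.03],[0,0,0]],[[0,0,0.06],[0,0,0]],[[0,0,0.09],[0,0,0]],[[0,0,0.12],[0,0,0]],[[0,0,0.15],[0,0,0]],[[0,0,0.18],[0,0,0]],[[0,0,0.21],[0,0,0]],[[0,0,0.21],[0,0,0]]]}}

```text
t: 7.58
ee_pos: [0.5984, 0.1378, 0.1577]
orientation: [0.617, 0.787, 0.0, 0.0]
wrist_force: [-0.0, -0.6, 3.0]
finger_gap: 0.0292
gripper_force: 30.0
```

Emit:
{"method": "step_arm", "body": {"rows": [[[0,0,0.02],[0,0,0]],[[0,0,0.04],[0,0,0]],[[0,0,0.05],[0,0,0]],[[0,0,0.06],[0,0,0]],[[0,0,0.07],[0,0,0]],[[0,0,0.08],[0,0,0]],[[0,0,0.09],[0,0,0]],[[0,0,0.1],[0,0,0]]]}}

```text
t: 8.25
ee_pos: [0.5987, 0.1379, 0.1543]
orientation: [0.617, 0.787, 0.001, 0.001]
wrist_force: [-0.6, 0.5, 7.4]
finger_gap: 0.0296
gripper_force: 30.0
```

Emit:
{"method": "step_arm", "body": {"rows": [[[0,0,0.02],[0,0,0]],[[0,0,0.03],[0,0,0]],[[0,0,0.04],[0,0,0]],[[0,0,0.05],[0,0,0]],[[0,0,0.06],[0,0,0]],[[0,0,0.08],[0,0,0]],[[0,0,0.09],[0,0,0]],[[0,0,0.1],[0,0,0]]]}}

```text
t: 8.92
ee_pos: [0.5982, 0.1378, 0.1495]
orientation: [0.617, 0.787, 0.0, 0.0]
wrist_force: [1.3, -0.0, 5.1]
finger_gap: 0.0292
gripper_force: 30.0
```

Emit:
{"method": "step_arm", "body": {"rows": [[[0,0,0.02],[0,0,0]],[[0,0,0.04],[0,0,0]],[[0,0,0.06],[0,0,0]],[[0,0,0.09],[0,0,0]],[[0,0,0.12],[0,0,0]],[[0,0,0.14],[0,0,0]],[[0,0,0.16],[0,0,0]],[[0,0,0.16],[0,0,0]]]}}

```text
t: 9.58
ee_pos: [0.5981, 0.1378, 0.1428]
orientation: [0.617, 0.787, 0.0, 0.0]
wrist_force: [3.3, 0.4, 1.9]
finger_gap: 0.0294
gripper_force: 30.0
```

Emit:
{"method": "step_arm", "body": {"rows": [[[0,0,0.03],[0,0,0]],[[0,0,0.06],[0,0,0]],[[0,0,0.09],[0,0,0]],[[0,0,0.12],[0,0,0]],[[0,0,0.14],[0,0,0]],[[0,0,0.16],[0,0,0]],[[0,0,0.18],[0,0,0]],[[0,0,0.18],[0,0,0]]]}}

```text
t: 10.25
ee_pos: [0.5981, 0.1378, 0.1357]
orientation: [0.617, 0.787, 0.0, 0.0]
wrist_force: [2.3, 0.2, 2.7]
finger_gap: 0.0297
gripper_force: 30.0
```

Run:
```python
from h import *
s=get_state();print(s["ee_pos"],s["wrist_force"],s["ft_torque"])
k=cal("scene"); im,d=capture("scene"); P=cloud("scene",d,k)
cv2.imwrite("pics/s2.png",cv2.resize(im[150:270,110:230],(600,600),interpolation=cv2.INTER_CUBIC)[...,::-1])
```

```text
[0.59810444 0.1377992  0.13568828] [2.27731943 0.18669115 2.65816199] [ 0.0625369  -0.51018383 -0.0200759 ]
```

View pics/s2.png

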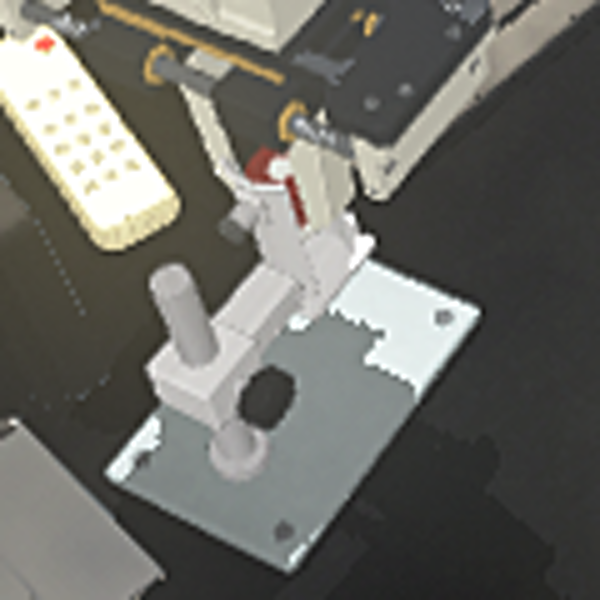

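The red mount sits between the cheeks at (270,170) with the fingers outside them. I'll carry on past the expected snap at about 0.131.

Emit:
{"method": "step_arm", "body": {"rows": [[[0,0,0.02],[0,0,0]],[[0,0,0.04],[0,0,0]],[[0,0,0.06],[0,0,0]],[[0,0,0.08],[0,0,0]],[[0,0,0.1],[0,0,0]],[[0,0,0.11],[0,0,0]],[[0,0,0.12],[0,0,0]],[[0,0,0.12],[0,0,0]]]}}

```text
t: 10.97
ee_pos: [0.5979, 0.1378, 0.1308]
orientation: [0.617, 0.787, -0.0, -0.0]
wrist_force: [1.3, 0.4, 2.7]
finger_gap: 0.0294
gripper_force: 30.0
```

Emit:
{"method": "step_arm", "body": {"rows": [[[0,0,0.02],[0,0,0]],[[0,0,0.04],[0,0,0]],[[0,0,0.06],[0,0,0]],[[0,0,0.07],[0,0,0]],[[0,0,0.08],[0,0,0]],[[0,0,0.09],[0,0,0]],[[0,0,0.1],[0,0,0]],[[0,0,0.1],[0,0,0]]]}}

```text
t: 11.63
ee_pos: [0.5979, 0.1378, 0.1269]
orientation: [0.617, 0.787, -0.0, -0.0]
wrist_force: [-0.1, -0.6, 3.1]
finger_gap: 0.0294
gripper_force: 30.0
```

Emit:
{"method": "step_arm", "body": {"rows": [[[0,0,0.02],[0,0,0]],[[0,0,0.02],[0,0,0]],[[0,0,0.02],[0,0,0]],[[0,0,0.02],[0,0,0]],[[0,0,0.02],[0,0,0]],[[0,0,0.02],[0,0,0]],[[0,0,0.02],[0,0,0]],[[0,0,0.02],[0,0,0]]], "jaw": 0.7}}

```text
t: 12.3
ee_pos: [0.5981, 0.1378, 0.1262]
orientation: [0.617, 0.787, 0.0, -0.0]
wrist_force: [0.1, -0.3, 0.2]
finger_gap: 0.0649
gripper_force: 0.0
```

Emit:
{"method": "step_arm", "body": {"rows": [[[0,0,-0.2],[0,0,0]],[[0,0,-0.6],[0,0,0]],[[0,0,-1.1],[0,0,0]],[[0,0,-1.7],[0,0,0]],[[0,0,-2.2],[0,0,0]],[[-0.7,0,-2.6],[0,0,0]],[[-1.5,0,-2.7],[0,0,0]],[[-2.3,0,-2.7],[0,0,0]]], "jaw": 1}}

```text
t: 12.97
ee_pos: [0.6208, 0.0478, 0.2369]
orientation: [0.617, 0.787, 0.001, 0.001]
wrist_force: [0.7, 0.2, 0.5]
finger_gap: 0.0935
gripper_force: 0.0
```

Run:
```python
from h import *
s=get_state();print(s["ee_pos"],s["finger_gap"],s["wrist_force"])
im,d,P=look(.06,.2,100); c=np.array([.598,.138]); r=np.hypot(P[...,0]-c[0],P[...,1]-c[1])
m=(r<.009); print("mag content z",np.percentile(P[m][:,2],[5,50,95])); red=(im[...,0]>1.5*im[...,2])&(r<.03); print("red",red.sum(), P[red].mean(0) if red.sum() else None, ((P[red].max(0)+P[red].min(0))/2), np.ptp(P[red],axis=0))
cv2.imwrite("pics/w3.png",cv2.resize(im[0:130,180:320],(560,520),interpolation=cv2.INTER_CUBIC)[...,::-1])
mv([.5115,-.1037,.2],np.radians(13.9))
```

```text
[0.62077145 0.04778452 0.23688022] 0.0934707564392587 [0.68751793 0.16083886 0.49263878]
[ 216    0   57  134 4258] z 0.1389 ctr [0.5962 0.1538] size [0.0423 0.1034] [209. 204. 208.]
[  330     0   182   100 12600] z 0.1584 ctr [0.7523 0.2237] size [0.0673 0.0272] [48. 48. 51.]
[380 225  29  29 579] z 0.0935 ctr [0.8067 0.0166] size [0.0068 0.0235] [208. 209. 209.]
[343 288  29  25 375] z 0.0847 ctr [ 0.7974 -0.0796] size [0.0078 0.0205] [208. 207. 206.]
mag content z [0.1268384  0.12808266 0.12915081]
red 599 [0.59900674 0.13852976 0.12805287] [0.59899942 0.13819243 0.12810791] [0.02830141 0.02754708 0.00424845]
shift [-2.899 -3.541  0.896] turnz -0.0357692517129226 j6 -0.24 t 13.0167
```

View pics/w3.png

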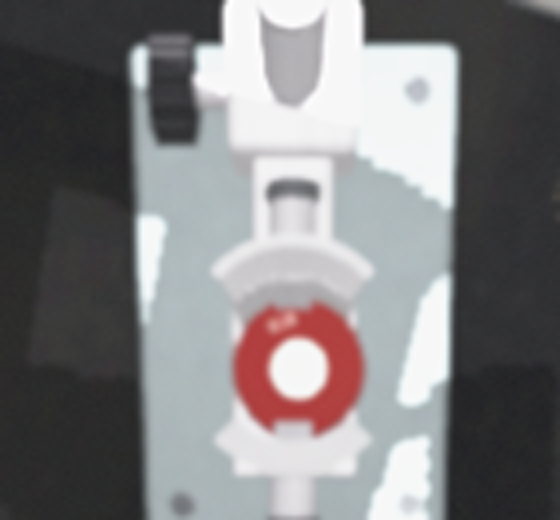

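mount_a is caught: both catches show over its rim at (293,300) and (293,430), with its top right at catch height. Next is mount_b.

Emit:
{"method": "step_arm", "body": {"rows": [[[-0.4,-0.5,0],[0,0,0]],[[-0.9,-1.1,0],[0,0,0]],[[-1.4,-1.7,0],[0,0,0]],[[-1.9,-2.3,0.2],[0,0,0]],[[-2.4,-2.9,0.6],[0,0,0]],[[-2.7,-3.3,1.1],[0,0,0]],[[-2.9,-3.54,1.7],[0,0,0]],[[-2.9,-3.54,2.2],[0,0,0]]]}}

```text
t: 13.68
ee_pos: [0.5088, -0.0995, 0.1458]
orientation: [0.618, 0.786, -0.0, 0.0]
wrist_force: [1.0, 0.1, -0.3]
finger_gap: 0.0931
gripper_force: 0.0
```

Emit:
{"method": "step_arm", "body": {"rows": [[[0,0,0],[0,0,0]],[[0,0,0],[0,0,0]],[[0,0,0],[0,0,0]],[[0,0,0],[0,0,0]],[[0,0,0],[0,0,0]],[[0,0,0],[0,0,0]],[[0,0,0],[0,0,0]],[[0,0,0],[0,0,0]]]}}

```text
t: 14.35
ee_pos: [0.5103, -0.0979, 0.1465]
orientation: [0.617, 0.787, 0.0, 0.0]
wrist_force: [0.5, 0.9, 0.5]
finger_gap: 0.0932
gripper_force: 0.0
```

Run:
```python
from h import *
look(); print(get_state()["ee_pos"]); mv([.5115,-.1037,.0255],np.radians(13.9))
```

```text
[ 125    0   70   59 2927] z 0.0172 ctr [0.388  0.0297] size [0.0625 0.0524] [246. 246. 245.]
[ 352    0  111   17 1818] z 0.0133 ctr [0.6066 0.1001] size [0.0969 0.0345] [247. 247. 247.]
[  315    58   197   196 19501] z 0.0253 ctr [ 0.6807 -0.0398] size [0.1989 0.1916] [200. 190. 178.]
[236 112  31  31 751] z 0.0234 ctr [ 0.4926 -0.0389] size [0.0298 0.0296] [208.  76.  76.]
[115 153  35  31 826] z 0.0231 ctr [ 0.3824 -0.1087] size [0.0305 0.0297] [247. 108. 109.]
[241 178  28  30 685] z 0.0233 ctr [ 0.512  -0.1035] size [0.0297 0.0296] [247. 247. 247.]
[261 283  26  14 304] z 0.0235 ctr [ 0.5591 -0.2076] size [0.0296 0.021 ] [247. 247. 247.]
[348 289  24  24 317] z 0.0155 ctr [ 0.671  -0.2083] size [0.0232 0.0299] [212. 201. 187.]
[ 0.51022131 -0.09791408  0.14637785]
shift [-0.148 -0.004  3.022] turnz -0.016683332097657287 j6 -0.52 t 14.4
```

Emit:
{"method": "step_arm", "body": {"rows": [[[-0.07,0.01,0.4],[0,0,0]],[[-0.145,0.01,1.0],[0,0,0]],[[-0.145,0.01,1.6],[0,0,0]],[[-0.145,0.01,2.2],[0,0,0]],[[-0.145,0.01,2.7],[0,0,0]],[[-0.145,0.01,2.95],[0,0,0]],[[-0.145,0.01,3.01],[0,0,0]],[[-0.145,0.01,3.01],[0,0,0]]]}}

```text
t: 15.07
ee_pos: [0.512, -0.1035, 0.0258]
orientation: [0.617, 0.787, -0.0, -0.0]
wrist_force: [-0.1, 0.8, 0.5]
finger_gap: 0.0932
gripper_force: 0.0
```

Emit:
{"method": "step_arm", "body": {"rows": [[[0,0,0],[0,0,0]],[[0,0,0],[0,0,0]],[[0,0,0],[0,0,0]],[[0,0,0],[0,0,0]],[[0,0,0],[0,0,0]],[[0,0,0],[0,0,0]],[[0,0,0],[0,0,0]],[[0,0,0],[0,0,0]]], "jaw": 0}}

```text
t: 15.73
ee_pos: [0.5119, -0.1035, 0.0259]
orientation: [0.617, 0.787, -0.0, 0.0]
wrist_force: [-0.2, -1.0, -0.9]
finger_gap: 0.0443
gripper_force: 0.0
```

Emit:
{"method": "step_arm", "body": {"rows": [[[0,0,0],[0,0,0]],[[0,0,0],[0,0,0]],[[0,0,0],[0,0,0]],[[0,0,0],[0,0,0]],[[0,0,0],[0,0,0]],[[0,0,0],[0,0,0]],[[0,0,0],[0,0,0]],[[0,0,0],[0,0,0]]]}}

```text
t: 16.4
ee_pos: [0.5119, -0.1035, 0.0258]
orientation: [0.617, 0.787, -0.0, -0.0]
wrist_force: [0.1, -0.3, -0.1]
finger_gap: 0.0293
gripper_force: 30.0
```

Emit:
{"method": "step_arm", "body": {"rows": [[[0,0,-0.4],[0,0,0]],[[0,0,-1.0],[0,0,0]],[[0,0,-1.8],[0,0,0]],[[0,0,-2.6],[0,0,0]],[[0,0,-3.4],[0,0,0]],[[0.3,0.3,-4.2],[0,0,0]],[[0.8,0.8,-4.9],[0,0,0]],[[1.4,1.4,-5.2],[0,0,0]]]}}

```text
t: 17.07
ee_pos: [0.5541, -0.0359, 0.2381]
orientation: [0.618, 0.786, 0.001, 0.002]
wrist_force: [-0.7, -0.5, -0.2]
finger_gap: 0.0293
gripper_force: 30.0
```

Run:
```python
from h import *
s=get_state();print(s["ee_pos"],s["finger_gap"],s["gripper_force"]); mv([.598,.1378,.233],np.radians(13.9))
```

```text
[ 0.55412822 -0.03590308  0.23810783] 0.02929218216891297 29.998894929885864
shift [3.96  2.092 0.129] turnz -0.037178902923051295 j6 -0.39 t 17.0667
```

Emit:
{"method": "step_arm", "body": {"rows": [[[0.6,0.3,0],[0,0,0]],[[1.2,0.6,0],[0,0,0]],[[1.8,1.0,0],[0,0,0]],[[2.4,1.3,0],[0,0,0]],[[3.0,1.6,0],[0,0,0]],[[3.5,1.8,0],[0,0,0]],[[3.7,1.9,0],[0,0,0]],[[3.7,1.9,0],[0,0,0]]]}}

```text
t: 17.73
ee_pos: [0.5915, 0.1274, 0.2336]
orientation: [0.616, 0.788, -0.0, -0.0]
wrist_force: [-0.2, 0.5, 0.1]
finger_gap: 0.0294
gripper_force: 30.0
```

Emit:
{"method": "step_arm", "body": {"rows": [[[0,0,0],[0,0,0]],[[0,0,0],[0,0,0]],[[0,0,0],[0,0,0]],[[0,0,0],[0,0,0]],[[0,0,0],[0,0,0]],[[0,0,0],[0,0,0]],[[0,0,0],[0,0,0]],[[0,0,0],[0,0,0]]]}}

```text
t: 18.4
ee_pos: [0.5915, 0.126, 0.2339]
orientation: [0.617, 0.787, 0.0, 0.0]
wrist_force: [-0.9, -0.4, -0.8]
finger_gap: 0.0291
gripper_force: 30.0
```

Run:
```python
from h import *
mv([.598,.1378,.166],np.radians(13.9))
```

```text
shift [0.248 0.228 1.697] turnz -0.018805866378572508 j6 -0.11 t 18.4
```

Emit:
{"method": "step_arm", "body": {"rows": [[[0.15,0.13,0],[0,0,0]],[[0.25,0.23,0],[0,0,0]],[[0.25,0.23,0.3],[0,0,0]],[[0.25,0.23,0.6],[0,0,0]],[[0.25,0.23,0.9],[0,0,0]],[[0.25,0.23,1.2],[0,0,0]],[[0.25,0.23,1.2],[0,0,0]],[[0.25,0.23,1.2],[0,0,0]]]}}

```text
t: 19.07
ee_pos: [0.5977, 0.1378, 0.1848]
orientation: [0.617, 0.787, -0.001, -0.001]
wrist_force: [0.6, 0.1, -0.3]
finger_gap: 0.0295
gripper_force: 30.0
```

Emit:
{"method": "step_arm", "body": {"rows": [[[0,0,0.1],[0,0,0]],[[0,0,0.2],[0,0,0]],[[0,0,0.3],[0,0,0]],[[0,0,0.4],[0,0,0]],[[0,0,0.5],[0,0,0]],[[0,0,0.5],[0,0,0]],[[0,0,0.5],[0,0,0]],[[0,0,0.5],[0,0,0]]]}}

```text
t: 19.73
ee_pos: [0.5982, 0.138, 0.166]
orientation: [0.617, 0.787, 0.0, 0.0]
wrist_force: [0.7, 0.7, 0.4]
finger_gap: 0.029
gripper_force: 30.0
```

Emit:
{"method": "step_arm", "body": {"rows": [[[0,0,0.03],[0,0,0]],[[0,0,0.06],[0,0,0]],[[0,0,0.09],[0,0,0]],[[0,0,0.12],[0,0,0]],[[0,0,0.15],[0,0,0]],[[0,0,0.18],[0,0,0]],[[0,0,0.2],[0,0,0]],[[0,0,0.2],[0,0,0]]]}}

```text
t: 20.4
ee_pos: [0.5983, 0.1382, 0.1582]
orientation: [0.617, 0.787, 0.0, 0.0]
wrist_force: [-0.9, 1.7, 4.1]
finger_gap: 0.0294
gripper_force: 30.0
```

Emit:
{"method": "step_arm", "body": {"rows": [[[0,0,0.02],[0,0,0]],[[0,0,0.04],[0,0,0]],[[0,0,0.05],[0,0,0]],[[0,0,0.06],[0,0,0]],[[0,0,0.07],[0,0,0]],[[0,0,0.08],[0,0,0]],[[0,0,0.09],[0,0,0]],[[0,0,0.1],[0,0,0]]]}}

```text
t: 21.07
ee_pos: [0.599, 0.1381, 0.1552]
orientation: [0.617, 0.787, 0.001, 0.001]
wrist_force: [0.7, 0.2, 10.2]
finger_gap: 0.0297
gripper_force: 30.0
```

Emit:
{"method": "step_arm", "body": {"rows": [[[0,0,0.02],[0,0,0]],[[0,0,0.03],[0,0,0]],[[0,0,0.04],[0,0,0]],[[0,0,0.05],[0,0,0]],[[0,0,0.06],[0,0,0]],[[0,0,0.08],[0,0,0]],[[0,0,0.09],[0,0,0]],[[0,0,0.1],[0,0,0]]]}}

```text
t: 21.73
ee_pos: [0.5987, 0.138, 0.1503]
orientation: [0.617, 0.787, 0.001, 0.001]
wrist_force: [2.2, -0.1, 5.9]
finger_gap: 0.0296
gripper_force: 30.0
```

Emit:
{"method": "step_arm", "body": {"rows": [[[0,0,0.02],[0,0,0]],[[0,0,0.04],[0,0,0]],[[0,0,0.06],[0,0,0]],[[0,0,0.09],[0,0,0]],[[0,0,0.12],[0,0,0]],[[0,0,0.14],[0,0,0]],[[0,0,0.16],[0,0,0]],[[0,0,0.16],[0,0,0]]]}}

```text
t: 22.4
ee_pos: [0.5986, 0.138, 0.1437]
orientation: [0.617, 0.787, 0.001, 0.001]
wrist_force: [3.8, 0.8, 3.3]
finger_gap: 0.0294
gripper_force: 30.0
```

Emit:
{"method": "step_arm", "body": {"rows": [[[0,0,0.03],[0,0,0]],[[0,0,0.06],[0,0,0]],[[0,0,0.09],[0,0,0]],[[0,0,0.12],[0,0,0]],[[0,0,0.14],[0,0,0]],[[0,0,0.16],[0,0,0]],[[0,0,0.18],[0,0,0]],[[0,0,0.18],[0,0,0]]]}}

```text
t: 23.07
ee_pos: [0.5986, 0.138, 0.1365]
orientation: [0.617, 0.787, 0.001, 0.001]
wrist_force: [3.4, 0.2, 4.5]
finger_gap: 0.0291
gripper_force: 30.0
```

Emit:
{"method": "step_arm", "body": {"rows": [[[0,0,0.02],[0,0,0]],[[0,0,0.04],[0,0,0]],[[0,0,0.06],[0,0,0]],[[0,0,0.08],[0,0,0]],[[0,0,0.1],[0,0,0]],[[0,0,0.12],[0,0,0]],[[0,0,0.13],[0,0,0]],[[0,0,0.13],[0,0,0]]]}}

```text
t: 23.73
ee_pos: [0.5982, 0.138, 0.131]
orientation: [0.617, 0.787, 0.0, 0.0]
wrist_force: [2.6, -0.8, 3.7]
finger_gap: 0.0297
gripper_force: 30.0
```

Emit:
{"method": "step_arm", "body": {"rows": [[[0,0,0.01],[0,0,0]],[[0,0,0.01],[0,0,0]],[[0,0,0.02],[0,0,0]],[[0,0,0.02],[0,0,0]],[[0,0,0.03],[0,0,0]],[[0,0,0.03],[0,0,0]],[[0,0,0.04],[0,0,0]],[[0,0,0.04],[0,0,0]]]}}

```text
t: 24.4
ee_pos: [0.598, 0.138, 0.1294]
orientation: [0.617, 0.787, -0.0, 0.0]
wrist_force: [2.6, 0.1, 3.6]
finger_gap: 0.0296
gripper_force: 30.0
```

Emit:
{"method": "step_arm", "body": {"rows": [[[0,0,0.01],[0,0,0]],[[0,0,0.01],[0,0,0]],[[0,0,0.01],[0,0,0]],[[0,0,0.01],[0,0,0]],[[0,0,0.02],[0,0,0]],[[0,0,0.02],[0,0,0]],[[0,0,0.02],[0,0,0]],[[0,0,0.02],[0,0,0]]]}}

```text
t: 25.07
ee_pos: [0.5981, 0.138, 0.1286]
orientation: [0.617, 0.787, 0.0, 0.0]
wrist_force: [1.9, -0.3, 4.7]
finger_gap: 0.0295
gripper_force: 30.0
```

Run:
```python
from h import *
s=get_state();print(s["ee_pos"],s["wrist_force"],s["ft_torque"])
```

```text
[0.59805666 0.13799951 0.12864739] [ 1.85509282 -0.31660846  4.70399535] [-0.05329589 -0.54201231  0.07997321]
```

Emit:
{"method": "step_arm", "body": {"rows": [[[0,0,0.01],[0,0,0]],[[0,0,0.01],[0,0,0]],[[0,0,0.01],[0,0,0]],[[0,0,0.01],[0,0,0]],[[0,0,0.02],[0,0,0]],[[0,0,0.02],[0,0,0]],[[0,0,0.02],[0,0,0]],[[0,0,0.02],[0,0,0]]]}}

```text
t: 25.73
ee_pos: [0.598, 0.138, 0.1278]
orientation: [0.617, 0.787, 0.0, 0.0]
wrist_force: [2.2, 0.5, 3.9]
finger_gap: 0.0296
gripper_force: 30.0
```

Run:
```python
from h import *
s=get_state();print(s["ee_pos"],s["wrist_force"],s["ft_torque"])
```

```text
[0.59804254 0.13801109 0.12784425] [2.19252982 0.53653296 3.87711173] [ 0.00492298 -0.56563524 -0.02901153]
```

Emit:
{"method": "step_arm", "body": {"rows": [[[0,0,0.01],[0,0,0]],[[0,0,0.01],[0,0,0]],[[0,0,0.01],[0,0,0]],[[0,0,0.01],[0,0,0]],[[0,0,0.015],[0,0,0]],[[0,0,0.015],[0,0,0]],[[0,0,0.015],[0,0,0]],[[0,0,0.015],[0,0,0]]]}}

```text
t: 26.4
ee_pos: [0.5981, 0.138, 0.1275]
orientation: [0.617, 0.787, 0.0, 0.0]
wrist_force: [1.2, 0.2, 7.0]
finger_gap: 0.0294
gripper_force: 30.0
```

Run:
```python
from h import *
s=get_state();print(s["ee_pos"],s["wrist_force"],s["ft_torque"])
k=cal("scene"); im,d=capture("scene"); P=cloud("scene",d,k)
cv2.imwrite("pics/s3.png",cv2.resize(im[165:225,140:200],(600,600),interpolation=cv2.INTER_CUBIC)[...,::-1])
```

```text
[0.59807447 0.13798693 0.12745625] [1.15284101 0.19995996 7.01095581] [-0.09414942 -0.34903095  0.01411003]
```

View pics/s3.png

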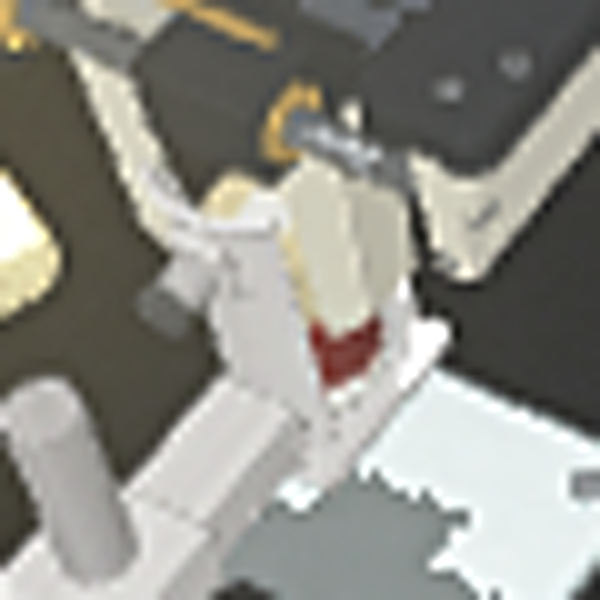

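The red mount shows below the fingertips at (345,350), with the cream one above it. The force has started to climb (3.9 to 7 N), so the follower has reached its stop about 3 mm past the expected snap. I'll release.

Emit:
{"method": "step_arm", "body": {"rows": [[[0,0,0],[0,0,0]],[[0,0,0],[0,0,0]],[[0,0,0],[0,0,0]],[[0,0,0],[0,0,0]],[[0,0,0],[0,0,0]],[[0,0,0],[0,0,0]],[[0,0,0],[0,0,0]],[[0,0,0],[0,0,0]]], "jaw": 0.7}}

```text
t: 27.12
ee_pos: [0.598, 0.138, 0.1272]
orientation: [0.617, 0.787, -0.0, -0.0]
wrist_force: [-1.3, -1.1, 0.6]
finger_gap: 0.0649
gripper_force: 0.0
```

Emit:
{"method": "step_arm", "body": {"rows": [[[0,0,-0.2],[0,0,0]],[[0,0,-0.6],[0,0,0]],[[0,0,-1.1],[0,0,0]],[[0,0,-1.7],[0,0,0]],[[0,0,-2.2],[0,0,0]],[[-0.7,0,-2.6],[0,0,0]],[[-1.5,0,-2.7],[0,0,0]],[[-2.3,0,-2.7],[0,0,0]]]}}

```text
t: 27.78
ee_pos: [0.6207, 0.048, 0.2379]
orientation: [0.617, 0.787, 0.001, 0.001]
wrist_force: [0.6, 0.1, -0.5]
finger_gap: 0.065
gripper_force: 0.0
```

Run:
```python
from h import *
im,d,P=look(.06,.2,3000); r=np.hypot(P[...,0]-.598,P[...,1]-.138)
m=(r<.011)&(P[...,2]>.1); q=P[m]; print("z",np.percentile(q[:,2],[5,50,95]),np.linalg.lstsq(np.c_[q[:,:2]-[.598,.138],np.ones(len(q))],q[:,2],rcond=None)[0])
cv2.imwrite("pics/w4.png",cv2.resize(im[0:130,180:320],(560,520),interpolation=cv2.INTER_CUBIC)[...,::-1])
print(get_state()["ee_pos"],get_state()["t"])
```

```text
[ 217    0   57  134 4248] z 0.1397 ctr [0.5962 0.1539] size [0.0421 0.1025] [227. 226. 213.]
[  330     0   182   101 12704] z 0.1587 ctr [0.753  0.2238] size [0.0667 0.0271] [48. 48. 50.]
z [0.12690443 0.12812681 0.12933808] [-0.00293709  0.00020175  0.12813419]
[0.6215399  0.04274027 0.23686808] 27.8333
```

View pics/w4.png

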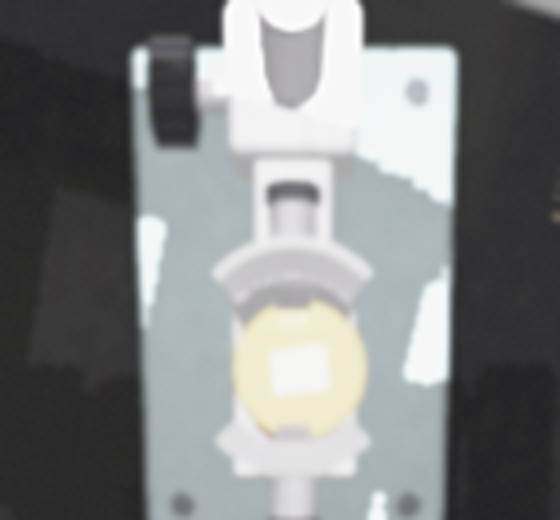

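The cream mount is level and caught at (300,370), with both catches over its rim and its top at the same 128.1 mm as the first. Its specimen is square where the red one's is round, so the two looks really are different kinds. Handing in.

```bash
python3 -c "
from h import *
print(sign_off())"
```

```text
the job is handed in; nothing more can be done
None
```

I loaded the rightmost red mount (taken as mount_a) and then the nearest cream one (taken as mount_b) into the magazine; both are caught, stacked and released, and the job is handed in at about 28 s with at most about 10 N in the readings — the red/cream assignment is my reading of "several", as the text names no colour.

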